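# Charge the sample mill and hold its bayonet lid at pulse

## Robot

A 6-joint arm with a two-finger parallel gripper is mounted at the origin on a cart in front of the work surface, level with it; the furniture and walls round the work are solid. World frame = base frame: x ahead of the robot, y to its left, z up, the work surface at z = 0. Lengths are in m, angles in rad, forces in N, time in s.
With the tool pointing down it reaches from about 0.325 to 0.9 m from the base axis. Payload 6.1 kg.
Tool frame: the origin (TCP) lies at the very end of the fingers, on their centre line; the grasp point (between the pads) lies 19 mm behind it; z points along the fingers, y is the line along which they close (so a half turn about z gives the same grasp; the last joint's range is limited). The gripper opens to 87 mm and grips with 3 to 60 N. Pads are 19 mm wide; open, the fingers measure 117 mm over their backs; the gripper's body (75 mm by 190 mm) begins 51 mm behind the grasp point.
Start: joints at [-1.434, 0.22, 1.526, -0, 1.395, -0.126], TCP at [0.162, -0.604, 0.223] pointing down, gripper open.
Joint ranges: [-2.98, 2.98], [-0.91, 2.08], [0.09, 2.57], [-1.24, 4.39], [0.2, 2.65], [-2.68, 2.68]. Speed limits (rad/s): [2.57, 2.57, 3.01, 3.14, 3.14, 3.14].

## Interface

Orientations are given as a 3x3 rotation matrix whose columns are the frame's x, y, z axes.
In Python, from cell import ctrl, snapshot, get_calibration, workorder, spot_in gives the robot as it stands.
- The arm moves only by the shell command python3 -m inch 'ROWS'. ROWS is JSON, one flat list of numbers, 7 for each row, row after row: the shift along the world's x, y, z in units of 50 mm (1.0 is 50 mm), then the turn, a rotation vector about the world's x, y, z in degrees, then the finger opening in mm, from 0 to 87. A call has 1 to 12 rows; each row is the pose to reach, as a shift and turn from the pose commanded when the call began; what a row does not reach only later rows make up. A row lasts 1/10 s, in which the tool goes at most 50 mm and 8.59 degrees, less where a joint would pass 70% of its speed; a pose out of reach is approached as far as the arm can. A call with a gripper value outside its range is refused whole. The fingers move at their own pace and stop on an object; the grip force is fixed at half the most. Time passes only in rows, so rows that repeat a pose let the fingers close. It gives the time, the measured TCP pose, the force, the opening and the grip force at its end, in the units of the state.
- ctrl.read_state(): the state, without advancing time (a new reading comes with each control period).
- snapshot(name): name is "side" or "top"; returns (picture, depth): 400x640x3 uint8, red, green, blue; 400x640 float32, m along the optical axis (not along the pixel's ray), 0 where there is no reading.
- get_calibration(name): a dict with "mtx" (3x3 intrinsics, pixels), "dist" ([k1, k2, p1, p2, k3] as OpenCV has them; the pictures are not rectified), "origin" and "rotation" of the camera in the world. Camera axes: x right, y down, z forward; pixel columns grow to the right and rows downward; lengths in m; the calibration is good to about 2 mm. A picture is of the moment at which its call begins. get_calibration takes no time and is no camera call.
- workorder.finish_job(): hands the job in; it is judged then, once.
Trained networks look in the newest picture that a camera, given by its name, has taken for a name from the list of things; names that differ only in an ending like _2 or _b are one class to them, and where a whole thing is asked for, a point or a joint stands for the part that bears it (a point fixed in the world has none). Each returns a list of dicts, best first, with "p" (0 to 1); they miss things now and then, are a little off and sometimes report something else, mostly with a low value. They report only what shows in the picture. A call takes as long as a camera call. They do not tell look-alikes from the thing itself.
- spot_in(camera, thing): "at" ([row, column] in pixels, amid what is visible of it).
The state is a dict: "time": time; "joint_positions": joint angles; "joint_vel": joint speeds; "tau": joint torques, N m; "ee_pos": TCP position; "tool_rot": TCP orientation; "wrist_force": force on the tool from outside, world axes, zero at the start; "moment": the same for the moment, N m; "opening": finger opening in m; "finger_force": force on a finger pad.
Only numpy, scipy, OpenCV 4.12 (cv2) and the standard library are available. Lean on these libraries where they do the work, as an engineer would, in place of code of your own. Each camera call takes 0.05 s, during which the arm holds its last target. There are 200 camera calls.

## Task

Tip the weighed rock-sugar lumps out of the scoop into the sample mill's bowl without touching or spilling any, and stand the empty scoop back on the scale's weighing plate. Then set the mill's lid fully down with its two lugs in the collar's slots and twist it clockwise against the spring to the pulse position, halfway to the lock. Finish holding the lid there: it must never go on to click into the lock or be let go, and the things standing around stay undisturbed.

Things in the scene. Friction and masses are not known exactly. Their poses are not given: they have to be found in the camera images.
- mill: Steel sample mill, fixed, round, 132 mm across, 95 mm high, with a black bayonet collar round its open mouth. Origin: centre of its foot, z up. Two slots for the lid's lugs are centred on its +x and -x axis. Raised marks outside the collar: a wide one at each slot, a narrow one at half turn (35 degrees clockwise seen from above), a pair at the lock (70 degrees). Mains switch on its -x side
- mill_seat (a point): On the mill's axis at the level of the lid's seat, 80 mm above the mill's foot; axes as the mill. Collar 98 mm wide inside. Two ledges overhang the seat, their undersides 9.5 mm above it, with an 87 mm opening between them; each slot between the ledges is 26 degrees wide
- mill_mouth (a point): On the mill's axis at the level of the collar's top, 95 mm above the mill's foot; collar 116 mm wide outside
- mill_bowl (a point): On the mill's axis at the floor of the bowl, 28 mm above the mill's foot; the bowl is 73 mm wide inside
- switch_ring (a joint): Angle (rad) of the sprung ring under the ledges that the lid's lugs push clockwise; springs back to 0. Follows the lid after its first 5 degrees: reads the lid's turn from mid-slot less 0.087. About 0.53 at the half-way pulse position, 1.13 at the lock, where spring balls click in behind the lugs (lugs meet them at 0.73). Spring: 0.04 N m at 0, 0.09 N m half-way
- mill_lid: Round grey mill lid, right way up, 0.14 kg, 100 mm across its flange, 56 mm high. Origin: centre of its underside; at mill_seat when fully down. Two lugs at its foot on its +x and -x sides, 16 degrees wide, 8 mm high, reach 47 mm from its axis; drum under the flange 83 mm across (2 mm play all round in the mill). Flange from 19 to 28 mm height. A half turn makes no difference
- lid_grip (a point): Point to grip on the lid's bar: on its axis, 49 mm above its underside (fingertips just clear the flange); close along the lid's y. The bar lies along the lid's x, in line with the lugs: 64 mm long, 16 mm wide, from 25 to 56 mm height
- scoop: Open steel weighing scoop on the scale, 0.11 kg, slippery (the lumps slide at about 25 degrees of slope). Pan: x from -50 to 55 mm, 60 mm wide, floor 2.5 mm thick, walls 20 mm high on three sides, open pouring lip at the +x end narrowed to 55 mm. Bar grip at the -x end. Origin: underside of the pan, z up
- scoop_grip (a point): Point to grip on the scoop's bar: x = -85 mm, 26.5 mm above the pan's underside; close along the scoop's y. The bar is 15 mm wide, 17 mm high (18 to 35 mm above the underside), x from -50 to -116 mm
- scoop_lip (a point): Middle of the scoop's pouring lip: x = 55 mm, 2.5 mm above the underside
- kitchen_scale: Kitchen scale with a blue weighing plate, fixed on the table, 205x148x35 mm, origin at the centre of its underside; buttons and display at its +x end
- scale_plate (a point): Centre of the scale's weighing plate top (plate 137 mm along the scale's x, 140 mm along its y), 35 mm above the scale's underside
- lump_0: Lump of rock sugar, about 21x17x14 mm, 10 g, in the scoop; origin at its underside as built
- lump_1: Another lump of rock sugar, like lump_0
- lump_2: Another lump of rock sugar, like lump_0
- jar_2: Bystander: open steel sample jar, 89 mm across, 69 mm high; leave it alone. Origin under its centre
- thermometer: Bystander: probe thermometer in its sheath, 175 mm long, lying on the table; leave it alone
- label_roll_1: Bystander: roll of blank tags standing on end, 48 mm across, 46 mm high; leave it alone
Things that resemble listed ones, but are neither listed nor needed, are in the scene too. What is shaped like the mill_lid but red or turquoise is not meant.

How it is judged:
On the way, in this order (a step that is already met when the one before it is completed fails the run):
1. all three lumps lie in the mill's bowl (horizontal distance between each of lump_0, lump_1, lump_2 and mill_bowl below 0.04 m and z of each of lump_0, lump_1, lump_2 in the frame of mill_seat below -0.003 m), for 0.2 s.
2. the empty scoop stands on the scale's plate again, let go (horizontal distance between scoop and scale_plate below 0.06 m and angle between scoop's own z axis and vertical below 0.1 rad and contact force between scoop and kitchen_scale above 0.3 N and contact force between the fingers and scoop below 0.1 N), for 0.2 s.
3. the lid sits fully down in the mill (horizontal distance between mill_lid and mill_seat below 0.004 m and z of mill_lid in the frame of mill_seat below 0.0025 m and angle between mill_lid's own z axis and vertical below 0.06 rad), for 0.2 s.
At the end, for the whole second after the job is handed in: Lid fully down (3.5 mm), centred (4 mm), level, ring at 0.38 to 0.68 rad (half-way, 8 degrees either side), held by the fingers (over 2 N) and still; the lumps in the bowl, below the seat; the scoop level on the scale, its origin within 60 mm of the plate's centre (all of step 1 and value of joint switch_ring between 0.38 and 0.68 rad and horizontal distance between mill_lid and mill_seat below 0.004 m and z of mill_lid in the frame of mill_seat below 0.0035 m and angle between mill_lid's own z axis and vertical below 0.06 rad and contact force between the fingers and mill_lid above 2 N and angular speed of mill_lid below 0.3 rad/s and horizontal distance between scoop and scale_plate below 0.06 m and angle between scoop's own z axis and vertical below 0.1 rad and contact force between scoop and kitchen_scale above 0.3 N); the arm keeps its last pose, push and grip.
It fails at once if the lid is turned on into the lock (value of joint switch_ring above 0.95 rad).
It fails at once if a lump is spilled (height (world z) of any of lump_0, lump_1, lump_2 below 0.018 m).
It fails at once if a lump is touched with the fingers (contact force between the fingers and lump_0 above 0.3 N or contact force between the fingers and lump_1 above 0.3 N or contact force between the fingers and lump_2 above 0.3 N).
It fails at once if a bystander is shifted (distance of any of jar_2, thermometer, label_roll_1 from where it was at the start of the episode above 0.02 m).
It also fails if it takes over 72 s, if anything falls off the work surface, if the arm or the gripper's body presses on something with over 40 N, if the wrist force passes 120 N, or if a joint passes its speed limit or range.

## Working session

There is one attempt and no reset: what is moved stays moved. The work goes in short steps, Python scripts to look and compute and a shell command to move; the robot and the scene stay as the last step left them, time stands still between calls to the robot, and variables do not carry over. Pictures are saved under pics/ and viewed, at most 10 in all, crops included, and the job is handed in when it is done.

```bash
mkdir -p pics; ls
cat > h.py <<'E'
import numpy as np, cv2
from cell import ctrl, snapshot, get_calibration, workorder, spot_in
def cloud(name):
    im,d=snapshot(name); c=get_calibration(name)
    K=np.array(c["mtx"],float); D=np.array(c["dist"],float)
    h,w=d.shape
    uv=np.stack(np.meshgrid(np.arange(w),np.arange(h)),-1).reshape(-1,1,2).astype(np.float64)
    n=cv2.undistortPoints(uv,K,D).reshape(h,w,2)
    P=np.dstack([n*d[...,None],d])
    W=P@np.array(c["rotation"]).T+np.array(c["origin"])
    W[d==0]=np.nan
    return im,W
E
python3 - <<'E'
from h import *
for n in ["top","side"]:
    im,W=cloud(n); np.savez(n+"0.npz",im=im,W=W); cv2.imwrite(f"pics/{n}0.png",im[...,::-1])
    c=get_calibration(n); print(n,np.round(c["origin"],3),np.round(c["rotation"],2).tolist())
    for t in ["mill","mill_lid","scoop","kitchen_scale","lump_0","jar_2","thermometer","label_roll_1"]:
        for r in spot_in(n,t):
            a=r["at"]; i,j=int(a[0]),int(a[1]); print(t,np.round(a),round(r["p"],2),np.round(W[i,j],3))
s=ctrl.read_state(); print(s["time"],s["ee_pos"],np.round(s["tool_rot"],3).tolist(),s["opening"])
E
```

```text
pics
top [4.590e-01 1.000e-03 1.128e+00] [[0.01, -0.99, 0.1], [-1.0, -0.01, 0.01], [-0.01, -0.1, -0.99]]
mill [186. 276.] 0.61 [0.609 0.128 0.032]
mill [243. 392.] 0.42 [ 0.465 -0.171  0.034]
mill_lid [257. 188.] 0.91 [0.421 0.351 0.038]
mill_lid [189. 216.] 0.78 [0.596 0.278 0.058]
mill_lid [223. 408.] 0.64 [ 0.519 -0.215  0.036]
mill_lid [247. 242.] 0.63 [0.452 0.211 0.035]
mill_lid [282. 276.] 0.24 [0.36  0.126 0.015]
scoop [224. 408.] 0.91 [ 0.514 -0.215  0.037]
kitchen_scale [240. 389.] 0.92 [ 0.473 -0.164  0.032]
jar_2 [131. 212.] 0.91 [0.766 0.314 0.002]
thermometer [279. 279.] 0.57 [0.371 0.119 0.013]
thermometer [224. 406.] 0.2 [ 0.516 -0.208  0.045]
label_roll_1 [153. 375.] 0.82 [ 0.7   -0.13   0.031]
label_roll_1 [224. 409.] 0.44 [ 0.517 -0.214  0.039]
side [ 0.577 -0.979  0.726] [[1.0, 0.02, 0.01], [0.01, -0.54, 0.84], [0.02, -0.84, -0.54]]
mill [191. 323.] 0.74 [0.613 0.055 0.086]
mill_lid [184. 272.] 0.87 [0.449 0.189 0.026]
mill_lid [160. 269.] 0.6 [0.42  0.354 0.028]
mill_lid [198. 246.] 0.54 [0.369 0.123 0.012]
mill_lid [170. 319.] 0.47 [0.599 0.167 0.094]
scoop [262. 280.] 0.73 [ 0.505 -0.208  0.04 ]
kitchen_scale [268. 268.] 0.63 [ 0.477 -0.243  0.053]
lump_0 [193. 319.] 0.43 [0.599 0.061 0.071]
jar_2 [192. 321.] 0.74 [0.608 0.061 0.079]
jar_2 [164. 362.] 0.64 [0.747 0.27  0.06 ]
thermometer [202. 248.] 0.75 [0.376 0.115 0.003]
label_roll_1 [246. 352.] 0.93 [ 0.684 -0.143  0.042]
0.9 [ 0.16235841 -0.60355455  0.22258525] [[0.966, 0.26, 0.0], [0.26, -0.966, -0.0], [-0.0, 0.0, -1.0]] 0.0870492440880503
```

Run:
```python
import cv2
a=cv2.imread("pics/top0.png")[110:320,150:460]; cv2.imwrite("pics/top0c.png",cv2.resize(a,None,fx=2.55,fy=2.55,interpolation=cv2.INTER_CUBIC))
a=cv2.imread("pics/side0.png")[120:320,190:430]; cv2.imwrite("pics/side0c.png",cv2.resize(a,None,fx=3,fy=3,interpolation=cv2.INTER_CUBIC))
```

```text
(no output)
```

View pics/top0c.png

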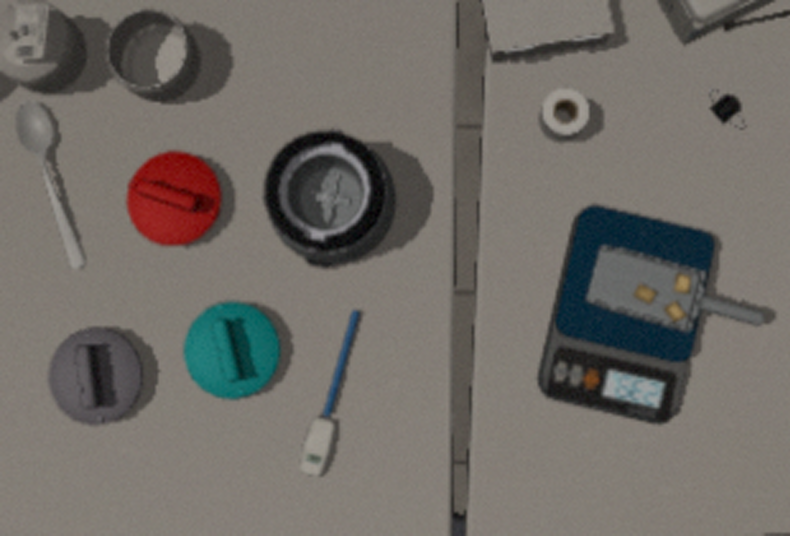

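View pics/side0c.png

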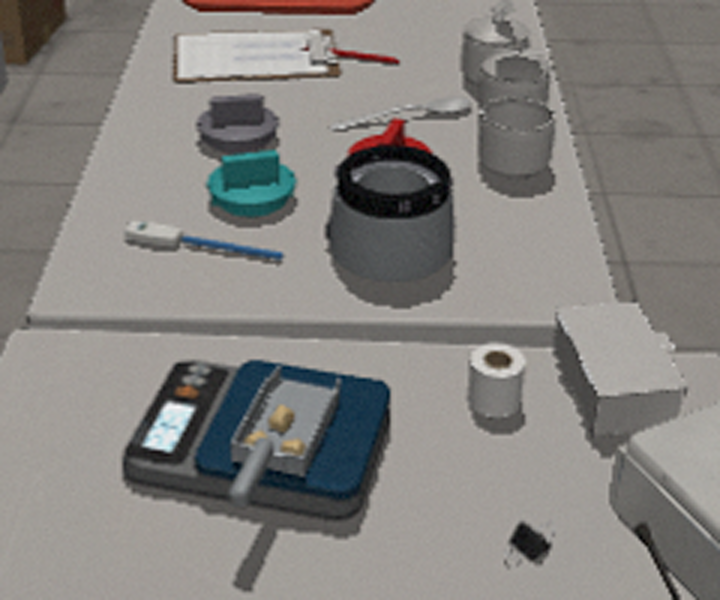

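The candidates for mill_lid are grey at top (257,188), turquoise at (247,242) and red at (189,216). The grey one fits the description, and it shows clearly as grey with its bar up in both crops above. The mill is at about (186,276), with its switch on the robot-facing side. The scoop is on the blue plate with its lip towards +y and its handle towards -y. Next I'll fit exact poses.

```bash
cat > fit.py <<'E'
from h import *
from scipy.optimize import least_squares
def circ(P):
    f=lambda p:np.hypot(P[:,0]-p[0],P[:,1]-p[1])-p[2]
    r=least_squares(f,[*P.mean(0)[:2],.05],loss="soft_l1",f_scale=.002); return r.x
def pca(P):
    c=P[:,:2].mean(0); u,s,v=np.linalg.svd(P[:,:2]-c); a=np.degrees(np.arctan2(v[0,1],v[0,0])); return c,a,s/np.sqrt(len(P))
def sel(W,c,r,z0,z1):
    return (np.hypot(W[...,0]-c[0],W[...,1]-c[1])<r)&(W[...,2]>z0)&(W[...,2]<z1)
def rect(P):
    (c,s,a)=cv2.minAreaRect((P[:,:2]*1000).astype(np.float32)); return np.round(c,1),np.round(s,1),round(a,1)
E
python3 - <<'E'
from fit import *
for n in ["top","side"]:
    d=np.load(n+"0.npz"); im,W=d["im"],d["W"]
    print(n,"table z",np.nanmedian(W[...,2][sel(W,(.45,-.0),.5,-.02,.02)]))
    m=sel(W,(.61,.07),.09,.088,.102); P=W[m]; print("collar n",len(P),"circ",circ(P),"z",np.median(P[:,2]),"r range",np.percentile(np.hypot(*(P[:,:2]-circ(P)[:2]).T),[2,98]))
    m=sel(W,(.421,.351),.07,.02,.036); P=W[m]; print("lid flange",len(P),circ(P),rect(P))
    m=sel(W,(.421,.351),.07,.045,.066); P=W[m]; print("lid bar",len(P),pca(P),rect(P),np.median(P[:,2]))
    m=sel(W,(.50,-.30),.1,.057,.085); P=W[m]; print("scoop bar",len(P),pca(P),rect(P),P[:,2].max())
    m=sel(W,(.50,-.21),.09,.042,.075); P=W[m]; print("scoop hi",len(P),pca(P),rect(P))
    m=sel(W,(.47,-.17),.14,.027,.075)&(im[...,2].astype(int)>im[...,0]+25); P=W[m]; print("blue plate",len(P),rect(P),np.median(P[:,2]))
    m=sel(W,(.61,.07),.1,.01,.085); P=W[m]; r=np.hypot(P[:,0]-.61,P[:,1]-.07); print("mill outer: far pts",P[np.argsort(-r)[:6]].round(3).tolist())
E
```

```text
top table z -0.0009465531002755823
collar n 517 circ [0.60443942 0.11794229 0.05102329] z 0.0948365058392504 r range [0.04338412 0.05826073]
lid flange 876 [0.42013931 0.36047204 0.03803759] (array([420.5, 358.7]), array([98.3, 96.8]), 61.8)
lid bar 185 (array([0.42003274, 0.35700448]), np.float64(-170.55648271600353), array([0.01854413, 0.00499939])) (array([419.9, 358.2]), array([64.5, 18. ]), 10.2) 0.05426328934870983
scoop bar 165 (array([ 0.49560295, -0.27953186]), np.float64(-104.41841755779836), array([0.01966347, 0.00493741])) (array([ 498.4, -272.2]), array([37.1, 79.9]), 2.3) 0.07379075817818204
scoop hi 401 (array([ 0.50720575, -0.23547599]), np.float64(-105.3471223017748), array([0.03722838, 0.01713873])) (array([ 511.3, -223.8]), array([158.2,  61.5]), 75.2)
blue plate 1605 (array([ 501.7, -186.4]), array([139.4, 176.4]), 77.1) 0.03343489200096883
mill outer: far pts [[0.537, 0.138, 0.015], [0.553, 0.152, 0.071], [0.544, 0.144, 0.031], [0.551, 0.15, 0.064], [0.539, 0.14, 0.026], [0.541, 0.142, 0.029]]
side table z -0.002558407973485499
collar n 266 circ [0.60639647 0.112
[... 257 characters left out ...]
.01797385, 0.00432623])) (array([422.6, 352.8]), array([61. , 17.4]), 2.0) 0.05245857290476286
scoop bar 158 (array([ 0.49568439, -0.28838238]), np.float64(-106.43576042860136), array([0.01919565, 0.0041218 ])) (array([ 494.9, -284.5]), array([65.5, 15.7]), 74.0) 0.06973874542390834
scoop hi 391 (array([ 0.50887334, -0.23732278]), np.float64(-101.3798205637531), array([0.03669246, 0.0195738 ])) (array([ 511.3, -224.6]), array([154.7,  62.7]), 75.2)
blue plate 1162 (array([ 524.4, -195.4]), array([142.2, 136.6]), 77.8) 0.03184098403089097
mill outer: far pts [[0.609, 0.169, 0.082], [0.609, 0.169, 0.079], [0.628, 0.167, 0.08], [0.605, 0.169, 0.079], [0.599, 0.168, 0.079], [0.596, 0.167, 0.08]]
```

```bash
cat > polar.py <<'E'
from fit import *
def polar(n,im,W,c,zs,rs):
    cal=get_calibration(n); K=np.array(cal["mtx"],float);D=np.array(cal["dist"],float);R=np.array(cal["rotation"]);o=np.array(cal["origin"])
    az=np.radians(np.arange(0,360,.5)); rows=[];dep=[]
    for z,r in zip(zs,rs):
        P=np.stack([c[0]+r*np.cos(az),c[1]+r*np.sin(az),0*az+z],-1)
        uv=cv2.projectPoints((P-o)@R,np.zeros(3),np.zeros(3),K,D)[0].reshape(1,-1,2).astype(np.float32)
        rows.append(cv2.remap(im,uv,None,cv2.INTER_CUBIC)); dep.append(cv2.remap(W[...,2].astype(np.float32),uv,None,cv2.INTER_NEAREST))
    return np.vstack(rows),np.vstack(dep)
E
python3 - <<'E'
from polar import *
out=[]
for n,c in [("top",(.6045,.117)),("side",(.6055,.113))]:
    d=np.load(n+"0.npz"); im,W=d["im"],d["W"]
    rs=np.arange(.034,.072,.001); a,z=polar(n,im,W,c,[.095]*len(rs),rs); out.append(cv2.resize(a,None,fx=1,fy=4,interpolation=cv2.INTER_LINEAR))
    zs=np.arange(.1,.07,-.001); a,_=polar(n,im,W,c,zs,[.0585]*len(zs)); out.append(cv2.resize(a,None,fx=1,fy=4))
    for r in (.0445,.046,.0475): 
        k=np.argmin(abs(rs-r)); print(n,r,(z[k,::12]*1000).round().tolist())
o=np.vstack(out).astype(np.float32); o=np.clip(o*2.2,0,255).astype(np.uint8)
for k in range(0,720,60): o[::4,k]=(255,0,0)
print(o.shape,[x.shape[0] for x in out]); cv2.imwrite("pics/polar.png",o[...,::-1])
d=np.load("top0.npz")["im"][160:215,245:310]; e=np.load("side0.npz")["im"][160:225,290:350]
f=lambda x,k:cv2.resize(np.clip(x*2.0,0,255).astype(np.uint8),(400,400),interpolation=cv2.INTER_CUBIC)
cv2.imwrite("pics/mill.png",np.hstack([f(d,1),f(e,1)])[...,::-1])
E
```

```text
top 0.0445 [80.0, 83.0, 96.0, 77.0, 81.0, 80.0, 95.0, 80.0, 93.0, 81.0, 77.0, 80.0, 79.0, 82.0, 82.0, 78.0, 80.0, 80.0, 78.0, 80.0, 80.0, 77.0, 85.0, 82.0, 97.0, 81.0, 85.0, 80.0, 82.0, 83.0, 80.0, 95.0, 95.0, 81.0, 93.0, 94.0, 93.0, 97.0, 90.0, 94.0, 92.0, 95.0, 92.0, 96.0, 94.0, 91.0, 96.0, 93.0, 93.0, 93.0, 94.0, 95.0, 94.0, 98.0, 95.0, 94.0, 94.0, 80.0, 82.0, 84.0]
top 0.046 [81.0, 89.0, 96.0, 97.0, 95.0, 94.0, 94.0, 94.0, 93.0, 89.0, 93.0, 80.0, 81.0, 96.0, 91.0, 80.0, 80.0, 95.0, 92.0, 96.0, 96.0, 94.0, 96.0, 95.0, 97.0, 81.0, 89.0, 81.0, 80.0, 80.0, 101.0, 95.0, 98.0, 97.0, 94.0, 93.0, 96.0, 96.0, 91.0, 92.0, 93.0, 95.0, 95.0, 93.0, 94.0, 95.0, 94.0, 97.0, 92.0, 98.0, 98.0, 95.0, 98.0, 98.0, 97.0, 93.0, 94.0, 78.0, 85.0, 81.0]
top 0.0475 [81.0, 89.0, 96.0, 96.0, 95.0, 94.0, 94.0, 96.0, 93.0, 96.0, 93.0, 93.0, 96.0, 96.0, 97.0, 95.0, 96.0, 95.0, 92.0, 96.0, 96.0, 94.0, 96.0, 95.0, 94.0, 93.0, 84.0, 81.0, 80.0, 80.0, 101.0, 95.0, 98.0, 93.0, 94.0, 97.0, 96.0, 93.0, 91.0, 97.0, 96.0, 94.0, 95.0, 96.0, 94.0, 95.0, 94.0, 97.0, 93.0, 98.0, 98.0, 97.0, 98.0, 94.0, 95.0, 93.0, 96.0, 7
[... 469 characters left out ...]
1.0, 93.0, 94.0, 95.0, 92.0, 94.0, 94.0, 94.0, 92.0, 93.0, 95.0, 94.0, 94.0, 94.0, 94.0, 93.0, 90.0, 83.0, 88.0, 95.0, 93.0, 94.0, 93.0, 95.0, 92.0, 92.0, 94.0, 93.0, 93.0, 95.0, 93.0, 94.0, 95.0, 94.0, 93.0, 95.0, 96.0, 94.0, 93.0, 94.0, 92.0, 96.0, 93.0, 95.0, 94.0, 94.0, 80.0, 80.0, 89.0]
side 0.0475 [89.0, 95.0, 94.0, 94.0, 94.0, 92.0, 95.0, 93.0, 93.0, 94.0, 94.0, 91.0, 93.0, 94.0, 95.0, 92.0, 94.0, 94.0, 94.0, 94.0, 93.0, 92.0, 94.0, 94.0, 94.0, 94.0, 94.0, 90.0, 95.0, 88.0, 95.0, 93.0, 94.0, 93.0, 95.0, 92.0, 92.0, 94.0, 93.0, 95.0, 95.0, 92.0, 94.0, 95.0, 94.0, 93.0, 95.0, 96.0, 94.0, 93.0, 94.0, 92.0, 96.0, 93.0, 95.0, 93.0, 94.0, 80.0, 83.0, 89.0]
(544, 720, 3) [152, 120, 152, 120]
```

View pics/polar.png

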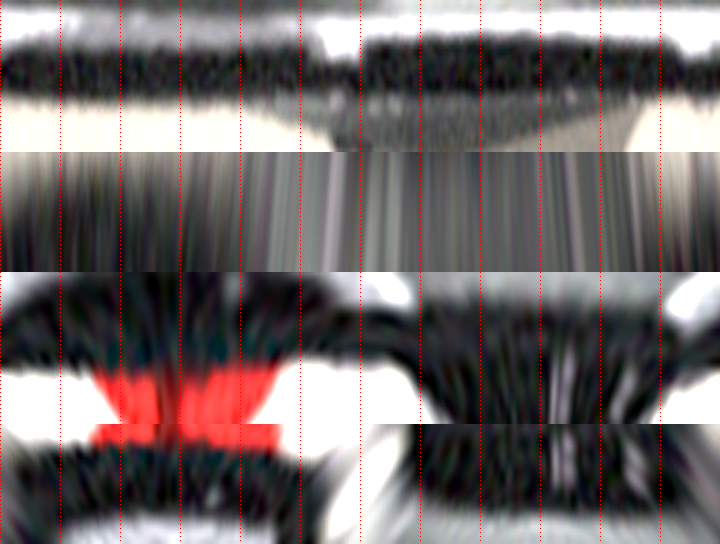

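View pics/mill.png

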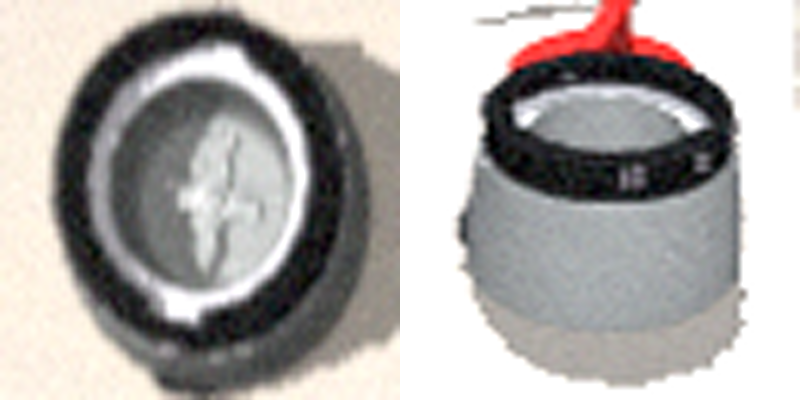

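The slots show at columns 318–362 and 678–718 of the polar view, i.e. azimuths of about 170° and 349.5°. The lock pair is at about 281° and the narrow half-turn mark at about 313°. All of these agree with the mill's x axis at -10°. First move: go above the scoop's bar at (0.494,-0.286) and turn by +60°.

```bash
python3 -m inch '[0.66,0.63,0,0,0,6,87, 1.33,1.27,-0.2,0,0,12,87, 2.0,1.9,-0.4,0,0,18,87, 2.66,2.54,-0.6,0,0,24,87, 3.32,3.17,-0.8,0,0,30,87, 3.98,3.8,-1.1,0,0,36,87, 4.65,4.44,-1.4,0,0,42,87, 5.31,5.07,-1.7,0,0,48,87, 5.98,5.7,-2.0,0,0,54,87, 6.64,6.34,-2.25,0,0,60,87, 6.64,6.34,-2.25,0,0,60,87, 6.64,6.34,-2.25,0,0,60,87]'; python3 -c "
from h import *
s=ctrl.read_state(); print(s['time'],s['ee_pos'],np.round(s['tool_rot'],3).tolist(),np.round(s['joint_positions'],2),np.round(s['wrist_force'],2))"
```

```text
time: 2.1
ee_pos: [0.4947, -0.2856, 0.1096]
tool_rot: [[0.256, 0.967, -0.001], [0.967, -0.256, 0.0], [0.0, -0.001, -1.0]]
wrist_force: [-0.1, -1.3, 0.4]
opening: 0.0868
finger_force: 0.0
2.1 [ 0.49466477 -0.28555068  0.10961621] [[0.256, 0.967, -0.001], [0.967, -0.256, 0.0], [0.0, -0.001, -1.0]] [-0.66  0.2   1.77 -0.    1.17 -0.4 ] [-0.08 -1.31  0.37]
```

```bash
python3 -m inch '[0,0,-0.4,0,0,0,60, 0,0,-0.8,0,0,0,60, 0,0,-1.15,0,0,0,60, 0,0,-1.34,0,0,0,60, 0,0,-1.34,0,0,0,60, 0,0,-1.34,0,0,0,0, 0,0,-1.34,0,0,0,0, 0,0,-1.34,0,0,0,0, 0,0,-1.34,0,0,0,0, 0,0,-1.34,0,0,0,0, 0,0,-1.34,0,0,0,0]'
```

```text
time: 3.2
ee_pos: [0.4945, -0.2865, 0.0432]
tool_rot: [[0.258, 0.966, 0.0], [0.966, -0.258, -0.0], [-0.0, 0.0, -1.0]]
wrist_force: [-0.1, -0.1, -0.8]
opening: 0.0199
finger_force: 0.0
```

```bash
python3 -m inch '[0,0,0,0,0,0,0, 0,0,0,0,0,0,0, 0,0,0,0,0,0,0, 0,0,0.05,0,0,0,0, 0,0,0.15,0,0,0,0, 0,0,0.3,0,0,0,0, 0,0,0.5,0,0,0,0, 0,0,0.75,0,0,0,0, 0,0,1.0,0,0,0,0, 0,0,1.25,0,0,0,0, 0,0,1.4,0,0,0,0, 0,0,1.5,0,0,0,0]'
python3 - <<'E'
from fit import *
im,W=cloud("side"); np.savez("side1.npz",im=im,W=W)
im2,W2=cloud("top")
a=cv2.resize(im[190:330,210:350],(560,560)); b=cv2.resize(im2[170:290,340:480],(560,480))
cv2.imwrite("pics/lift.png",a[...,::-1])
m=sel(W,(.51,-.22),.13,.10,.16); P=W[m]; print(rect(P),P[:,2].min())
F=np.array([.259,.966]); 
P=W[sel(W,(.51,-.22),.09,.075,.16)]; s=(P[:,:2]-[.4945,-.2865])@F
for k in np.arange(-.03,.16,.02):
    q=P[(s>k)&(s<k+.02)]; 
    if len(q): print(round(k,2),len(q),q[:,2].min().round(3),np.median(q[:,2]).round(3),q[:,2].max().round(3))
E
```

```text
time: 4.4
ee_pos: [0.4948, -0.2869, 0.1194]
tool_rot: [[0.258, 0.966, 0.001], [0.966, -0.258, -0.001], [-0.001, 0.001, -1.0]]
wrist_force: [-0.2, 0.1, -1.3]
opening: 0.0145
finger_force: 30.0
(array([ 510.9, -234.5]), array([171.8,  61. ]), 75.7) 0.10740794994852021
-0.03 116 0.12 0.143 0.16
-0.01 114 0.118 0.143 0.16
0.01 7 0.129 0.141 0.144
0.03 95 0.108 0.122 0.13
0.05 30 0.11 0.121 0.129
0.07 21 0.11 0.124 0.129
0.09 34 0.107 0.11 0.114
0.11 3 0.108 0.108 0.111
0.13 4 0.11 0.11 0.111
```

View pics/lift.png

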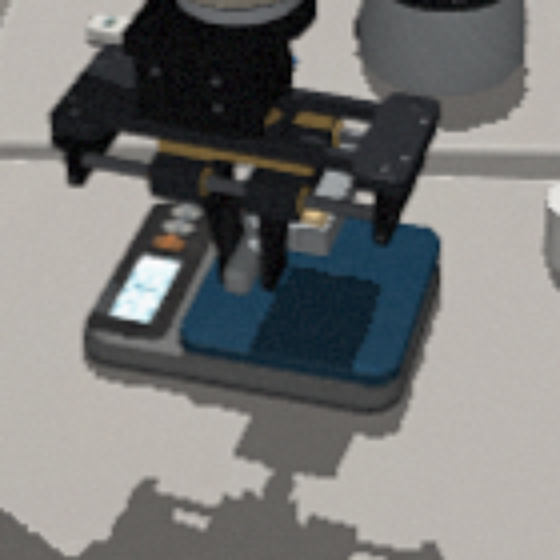

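The scoop is held level with the lumps inside: its pan at crop (310,230) is the same height along its length. Carrying it to the mill, smoothly.

```bash
python3 -m inch '[0.04,0.15,0.05,0,0,0,0, 0.14,0.49,0.1,0,0,0,0, 0.28,0.99,0.15,0,0,0,0, 0.44,1.58,0.2,0,0,0,0, 0.62,2.22,0.2,0,0,0,0, 0.8,2.86,0.2,0,0,0,0, 0.98,3.5,0.2,0,0,0,0, 1.13,4.04,0.2,0,0,0,0, 1.26,4.49,0.2,0,0,0,0, 1.34,4.78,0.2,0,0,0,0, 1.38,4.93,0.2,0,0,0,0, 1.38,4.93,0.2,0,0,0,0]'
python3 - <<'E'
from fit import *
im,W=cloud("side"); im2,W2=cloud("top")
a=cv2.resize(im[120:260,250:390],(400,400)); b=cv2.resize(im2[150:290,230:370],(400,400))
cv2.imwrite("pics/atmill.png",np.hstack([a,b])[...,::-1])
print(np.round(ctrl.read_state()['joint_positions'],2))
for w in (W,W2):
    P=w[sel(w,(.60,.06),.08,.108,.142)]; print(len(P),rect(P)); s=(P[:,:2]-[.5638,-.0404])@[.25,.968]; print(np.percentile(s,[90,97,99,99.7]).round(4))
E
```

```text
time: 5.7
ee_pos: [0.5632, -0.039, 0.1278]
tool_rot: [[0.256, 0.967, -0.001], [0.967, -0.256, 0.0], [-0.0, -0.001, -1.0]]
wrist_force: [0.2, 0.0, -1.5]
opening: 0.0146
finger_force: 30.0
[-0.21  0.16  1.78 -0.    1.2   0.05]
183 (array([587.4,  44.6]), array([112.5,  62.2]), 75.3)
[0.1147 0.1397 0.1432 0.1439]
623 (array([586.6,  51.1]), array([100.3,  61.6]), 75.1)
[0.1376 0.142  0.1431 0.1442]
```

View pics/atmill.png

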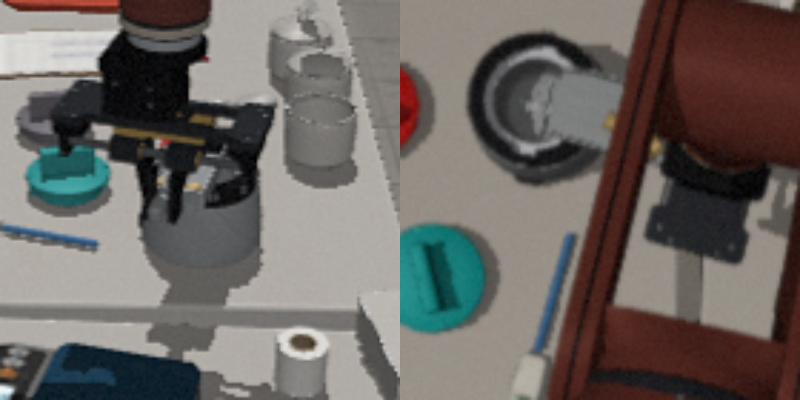

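The scoop's lip is just inside the mouth on the scale's side (right crop, around (545,105)), with the lumps still at the back. Tilting slowly, with the lip held in place.

```bash
python3 -m inch '[0,0.02,0.12,-3.9,1.0,0,0, 0.01,0.04,0.25,-7.7,2,0,0, 0.03,0.11,0.39,-13.6,3.5,0,0, 0.05,0.2,0.55,-19.4,5,0,0, 0.065,0.25,0.66,-21.8,5.6,0,0, 0.08,0.3,0.77,-24.2,6.3,0,0, 0.095,0.36,0.88,-26.6,6.9,0,0, 0.11,0.42,0.99,-29,7.5,0,0, 0.11,0.42,0.99,-29,7.5,0,0, 0.11,0.42,0.99,-29,7.5,0,0, 0.11,0.42,0.99,-29,7.5,0,0, 0.11,0.42,0.99,-29,7.5,0,0]'
python3 - <<'E'
from fit import *
im,W=cloud("side"); im2,W2=cloud("top")
a=cv2.resize(im[120:220,270:370],(400,400)); b=cv2.resize(im2[140:240,230:330],(400,400))
cv2.imwrite("pics/tilt30.png",np.hstack([a,b])[...,::-1])
s=ctrl.read_state();print(np.round(s['joint_positions'],2), s['time'], spot_in("top","lump_0"))
E
```

```text
time: 7.0
ee_pos: [0.5687, -0.0198, 0.1775]
tool_rot: [[0.226, 0.966, -0.126], [0.837, -0.258, -0.483], [-0.499, 0.004, -0.867]]
wrist_force: [0.4, 1.0, -1.2]
opening: 0.0146
finger_force: 30.0
[ 0.11  0.31  1.6  -0.49  1.45  0.48] 7.1 []
```

View pics/tilt30.png

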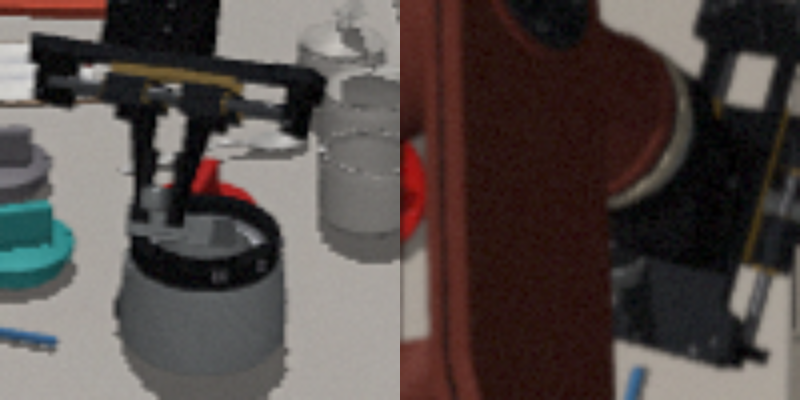

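```bash
python3 -m inch '[0.015,0.06,0.1,-2.4,0.6,0,0, 0.03,0.13,0.2,-4.8,1.25,0,0, 0.03,0.13,0.2,-4.8,1.25,0,0, 0.05,0.2,0.29,-7.3,1.9,0,0, 0.07,0.28,0.38,-9.7,2.5,0,0, 0.07,0.28,0.38,-9.7,2.5,0,0, 0.11,0.45,0.56,-14.5,3.8,0,0, 0.16,0.63,0.72,-19.4,5,0,0, 0.21,0.82,0.86,-24.2,6.3,0,0, 0.21,0.82,0.86,-24.2,6.3,0,0, 0.21,0.82,0.86,-24.2,6.3,0,0, 0.21,0.82,0.86,-24.2,6.3,0,0]'
python3 - <<'E'
from fit import *
im,W=cloud("side"); im2,W2=cloud("top"); np.savez("t55.npz",im=im,W=W)
s=ctrl.read_state();print(np.round(s['joint_positions'],2), s['time'], np.round(s['wrist_force'],2), [ (spot_in(c,"lump_0")) for c in ("side","top")])
for w,i in ((W,im),(W2,im2)):
    hsv=cv2.cvtColor(i,cv2.COLOR_RGB2HSV); m=(hsv[...,0]>9)&(hsv[...,0]<28)&(hsv[...,1]>80)&(hsv[...,2]>70)&sel(w,(.6,.1),.15,.02,.35)
    print(m.sum(),w[m][::max(1,m.sum()//12)].round(3).tolist())
E
```

```text
time: 8.35
ee_pos: [0.5794, 0.0211, 0.2208]
tool_rot: [[0.152, 0.967, -0.206], [0.556, -0.256, -0.791], [-0.817, 0.006, -0.576]]
wrist_force: [-0.1, 0.4, -0.3]
opening: 0.0144
finger_force: 30.0
[ 0.31  0.55  1.38 -0.78  1.78  0.64] 8.45 [-0.46  0.45 -1.19] [[{'at': [200.2, 248.7], 'p': 0.36}], []]
53 [[0.585, 0.098, 0.296], [0.593, 0.086, 0.297], [0.604, 0.086, 0.298], [0.593, 0.085, 0.295], [0.604, 0.084, 0.296], [0.593, 0.089, 0.291], [0.604, 0.083, 0.293], [0.637, 0.077, 0.293], [0.597, 0.099, 0.275], [0.594, 0.103, 0.27], [0.594, 0.107, 0.265], [0.597, 0.105, 0.263], [0.597, 0.109, 0.259], [0.592, 0.108, 0.25]]
162 [[0.638, 0.079, 0.296], [0.631, 0.064, 0.307], [0.629, 0.078, 0.296], [0.623, 0.08, 0.299], [0.615, 0.082, 0.298], [0.607, 0.084, 0.297], [0.601, 0.084, 0.298], [0.594, 0.086, 0.293], [0.586, 0.088, 0.293], [0.579, 0.089, 0.297], [0.571, 0.095, 0.298], [0.565, 0.095, 0.296], [0.555, 0.082, 0.301]]
```

```bash
python3 -m inch '[-0.05,-0.19,-0.05,4.8,-1.3,0,0, -0.12,-0.45,-0.3,12.1,-3.15,0,0, -0.18,-0.69,-0.55,19.3,-5,0,0, -0.225,-0.88,-0.85,26.6,-6.9,0,0, -0.27,-1.04,-1.15,33.8,-8.8,0,0, -0.295,-1.14,-1.42,41.1,-10.7,0,0, -0.31,-1.2,-1.7,48.4,-12.5,0,0, -0.32,-1.24,-1.85,53.2,-13.8,0,0, -0.32,-1.24,-1.85,53.2,-13.8,0,0, -0.38,-1.5,-1.85,53.2,-13.8,0,0, -0.5,-2.0,-1.85,53.2,-13.8,0,0, -0.6,-2.4,-1.85,53.2,-13.8,0,0]'
python3 - <<'E'
from fit import *
im,W=cloud("side"); im2,W2=cloud("top")
a=cv2.resize(im[130:270,250:390],(400,400)); b=cv2.resize(im2[140:260,240:360],(400,400))
cv2.imwrite("pics/poured.png",np.hstack([a,b])[...,::-1])
s=ctrl.read_state();print(np.round(s['joint_positions'],2), s['time'],s["ee_pos"],np.round(s["tool_rot"],3).tolist())
for c,w in (("side",W),("top",W2)):
    for r in spot_in(c,"lump_0"): i,j=map(int,r["at"]); print(c,r,w[i,j])
E
```

```text
time: 9.75
ee_pos: [0.5496, -0.0988, 0.1288]
tool_rot: [[0.256, 0.967, 0.0], [0.967, -0.256, -0.003], [-0.003, 0.001, -1.0]]
wrist_force: [1.0, 0.3, -1.4]
opening: 0.0145
finger_force: 30.0
[-0.32  0.15  1.79 -0.    1.2  -0.06] 9.85 [ 0.54937618 -0.0999156   0.12876235] [[0.258, 0.966, 0.0], [0.966, -0.258, -0.003], [-0.003, 0.001, -1.0]]
side {'at': [202.2, 327.1], 'p': 0.32} [0.62644725 0.05533941 0.04373207]
top {'at': [178.5, 270.0], 'p': 0.59} [0.62889844 0.14285234 0.03906825]
top {'at': [193.4, 272.8], 'p': 0.55} [0.5891211  0.13594568 0.04449002]
top {'at': [185.7, 266.1], 'p': 0.39} [0.61104377 0.15336224 0.03481382]
```

View pics/poured.png

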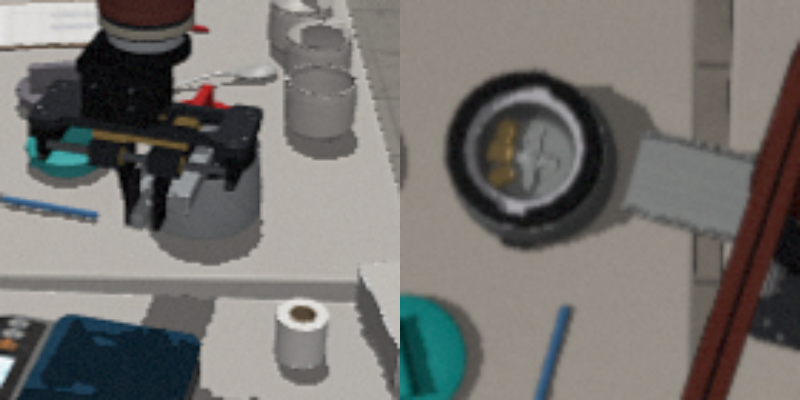

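The bowl holds all three lumps, at right-crop (505,130), (503,155) and (500,178), and the scoop is empty. Returning it to its original spot on the plate.

```bash
python3 -m inch '[-0.1,-0.4,0,0,0,0,0, -0.3,-1.1,0,0,0,0,0, -0.55,-1.9,0,0,0,0,0, -0.8,-2.7,0,0,0,0,0, -1.0,-3.4,0,0,0,0,0, -1.1,-3.77,0,0,0,0,0, -1.1,-3.77,-0.4,0,0,0,0, -1.1,-3.77,-0.8,0,0,0,0, -1.1,-3.77,-1.2,0,0,0,0, -1.1,-3.77,-1.45,0,0,0,0, -1.1,-3.77,-1.58,0,0,0,0, -1.1,-3.77,-1.62,0,0,0,0]'; python3 -m inch '[0,0,-0.03,0,0,0,0, 0,0,-0.05,0,0,0,0, 0,0,-0.06,0,0,0,0, 0,0,-0.06,0,0,0,0]'
```

```text
time: 11.15
ee_pos: [0.4945, -0.2859, 0.0466]
tool_rot: [[0.257, 0.966, -0.001], [0.966, -0.257, 0.0], [0.0, -0.001, -1.0]]
wrist_force: [-0.3, -0.0, -1.4]
opening: 0.0148
finger_force: 30.0
time: 11.55
ee_pos: [0.4946, -0.2868, 0.0445]
tool_rot: [[0.258, 0.966, 0.001], [0.966, -0.258, -0.001], [-0.0, 0.001, -1.0]]
wrist_force: [0.5, 0.0, -1.8]
opening: 0.0145
finger_force: 30.0
```

```bash
python3 -m inch '[0,0,-0.015,0,0,0,0, 0,0,-0.025,0,0,0,0, 0,0,-0.03,0,0,0,0, 0,0,-0.03,0,0,0,0]'; python3 -m inch '[0,0,0,0,0,0,60, 0,0,0,0,0,0,60, 0,0,0,0,0,0,60, 0,0,0,0,0,0,60, 0,0,0,0,0,0,60, 0,0,0,0,0,0,60, 0,0,0.3,0,0,0,60, 0,0,0.8,0,0,0,60, 0,0,1.5,0,0,0,60, 0,0,2.3,0,0,0,60, 0,0,3.1,0,0,0,60, 0,0,3.1,0,0,0,60]'
python3 - <<'E'
from fit import *
for n in ("top","side"):
    im,W=cloud(n); P=W[sel(W,(.51,-.224),.1,.042,.075)]; print(n,len(P),pca(P)[1],rect(P),np.percentile(P[:,2],[5,99]))
s=ctrl.read_state();print(s["time"],s["ee_pos"],np.round(s["tool_rot"],3).tolist(),s["opening"])
E
```

```text
time: 11.95
ee_pos: [0.4945, -0.2868, 0.043]
tool_rot: [[0.258, 0.966, 0.0], [0.966, -0.258, -0.0], [-0.0, 0.001, -1.0]]
wrist_force: [-1.1, 0.7, 2.3]
opening: 0.0144
finger_force: 30.0
time: 13.15
ee_pos: [0.4978, -0.2891, 0.2063]
tool_rot: [[0.258, 0.966, 0.011], [0.966, -0.258, -0.008], [-0.005, 0.012, -1.0]]
wrist_force: [0.8, -0.0, 0.4]
opening: 0.0599
finger_force: 0.0
top 320 -105.22864040564367 (array([ 510.8, -230.8]), array([171.7,  61.6]), 75.9) [0.04544037 0.07159845]
side 366 -102.41247240708609 (array([ 510.4, -233.1]), array([172.1,  62.4]), 75.5) [0.0435831  0.06885628]
13.25 [ 0.49523224 -0.28718159  0.20011439] [[0.258, 0.966, 0.003], [0.966, -0.258, -0.003], [-0.002, 0.004, -1.0]] 0.06015227886249208
```

```bash
python3 -m inch '[-0.05,0.4,0,0,0,8,50, -0.15,1.3,0,0,0,16,50, -0.26,2.2,0,0,0,24,50, -0.36,3.1,0,0,0,32,50, -0.46,4.0,0,0,0,40,50, -0.57,4.9,0,0,0,48,50, -0.67,5.8,0,0,0,56,50, -0.78,6.7,0,0,0,64,50, -0.88,7.6,0,0,0,72,50, -0.98,8.5,0,0,0,80,50, -1.09,9.4,0,0,0,88,50, -1.2,10.3,0,0,0,96,50]'; python3 -m inch '[-0.1,0.9,-0.3,0,0,8,50, -0.2,1.7,-0.8,0,0,14,50, -0.27,2.3,-1.2,0,0,18.5,50, -0.29,2.59,-1.6,0,0,18.5,50, -0.29,2.59,-1.9,0,0,18.5,50, -0.29,2.59,-1.9,0,0,18.5,50, -0.29,2.59,-1.9,0,0,18.5,50]'
python3 -c "
from h import *
s=ctrl.read_state();print(s['time'],s['ee_pos'],np.round(s['joint_positions'],2),s['wrist_force'])"
```

```text
time: 14.45
ee_pos: [0.4327, 0.2299, 0.1961]
tool_rot: [[-0.989, 0.15, -0.002], [0.15, 0.989, -0.001], [0.002, -0.001, -1.0]]
wrist_force: [0.4, 0.1, -0.1]
opening: 0.0497
finger_force: 0.0
time: 15.15
ee_pos: [0.4196, 0.3568, 0.102]
tool_rot: [[-0.986, -0.165, -0.001], [-0.165, 0.986, -0.001], [0.002, -0.001, -1.0]]
wrist_force: [-0.1, -0.5, -0.5]
opening: 0.0501
finger_force: 0.0
15.15 [0.419594   0.35680221 0.10203428] [ 0.56  0.17  1.83 -0.    1.15 -1.18] [-0.11287912 -0.51373572 -0.46828403]
```

```bash
python3 -m inch '[0,0,-0.4,0,0,0,50, 0,0,-0.8,0,0,0,50, 0,0,-1.1,0,0,0,50, 0,0,-1.3,0,0,0,50, 0,0,-1.41,0,0,0,50, 0,0,-1.41,0,0,0,50, 0,0,-1.41,0,0,0,0, 0,0,-1.41,0,0,0,0, 0,0,-1.41,0,0,0,0, 0,0,-1.41,0,0,0,0, 0,0,-1.41,0,0,0,0, 0,0,-1.41,0,0,0,0]';python3 -m inch '[0,0,0,0,0,0,0, 0,0,0,0,0,0,0, 0,0,0.1,0,0,0,0, 0,0,0.4,0,0,0,0, 0,0,0.9,0,0,0,0, 0,0,1.5,0,0,0,0, 0,0,2.1,0,0,0,0, 0,0,2.6,0,0,0,0, 0,0,2.8,0,0,0,0, 0,0,2.8,0,0,0,0]'
python3 - <<'E'
from fit import *
s=ctrl.read_state();print(s["time"],s["ee_pos"],np.round(s["tool_rot"],3).tolist(),s["opening"],s["wrist_force"])
for n in ("top","side"):
    im,W=cloud(n); P=W[sel(W,(.42,.357),.07,.150,.185)]; print(n,len(P),rect(P) if len(P) else 0)
    for zz in np.arange(.12,.26,.01): print(round(zz,2),sel(W,(.42,.357),.055,zz,zz+.01).sum(),end=" ")
E
```

```text
time: 16.35
ee_pos: [0.42, 0.3582, 0.0323]
tool_rot: [[-0.986, -0.166, 0.0], [-0.166, 0.986, 0.0], [-0.0, 0.0, -1.0]]
wrist_force: [-1.0, 0.5, 1.4]
opening: 0.0157
finger_force: 30.0
time: 17.35
ee_pos: [0.4209, 0.3586, 0.1743]
tool_rot: [[-0.986, -0.166, 0.003], [-0.166, 0.986, 0.002], [-0.004, 0.002, -1.0]]
wrist_force: [0.1, 0.3, -1.4]
opening: 0.0156
finger_force: 30.0
17.35 [0.42090982 0.35859509 0.17434956] [[-0.986, -0.166, 0.003], [-0.166, 0.986, 0.002], [-0.004, 0.002, -1.0]] 0.015625877156181328 [ 0.0599794   0.2957552  -1.39637279]
top 141 (array([421.2, 350.7]), array([98.5, 55.1]), 2.2)
0.12 0 0.13 0 0.14 0 0.15 3 0.16 132 0.17 6 0.18 0 0.19 0 0.2 0 0.21 0 0.22 0 0.23 0 0.24 2 0.25 12 0.26 117 side 311 (array([421.4, 346.6]), array([97.7, 78.1]), 2.7)
0.12 0 0.13 3 0.14 65 0.15 39 0.16 199 0.17 50 0.18 45 0.19 52 0.2 17 0.21 14 0.22 0 0.23 0 0.24 1 0.25 6 0.26 32
```

```bash
python3 -m inch '[0.2,-0.3,0,0,0,-3,0, 0.6,-0.8,0,0,0,-6,0, 1.1,-1.45,0,0,0,-9,0, 1.6,-2.1,0,0,0,-12,0, 2.1,-2.75,0,0,0,-15,0, 2.6,-3.4,-0.1,0,0,-18,0, 3.1,-4.05,-0.2,0,0,-19.8,0, 3.5,-4.6,-0.3,0,0,-19.8,0, 3.68,-4.84,-0.3,0,0,-19.8,0, 3.68,-4.84,-0.3,0,0,-19.8,0, 3.68,-4.84,-0.3,0,0,-19.8,0, 3.68,-4.84,-0.3,0,0,-19.8,0]'
python3 - <<'E'
from fit import *
s=ctrl.read_state();t=s["ee_pos"];print(s["time"],t,np.round(s["tool_rot"],3).tolist())
zf=t[2]-.0323+.028
for n in ("top","side"):
    im,W=cloud(n); np.savez(n+"2.npz",im=im,W=W)
    for nm,z,z0 in (("flange",zf,None),("collar",.095,0)):
        if z0 is None: P=W[sel(W,t,.062,z-.012,z+.005)]
        else:
            d=np.load(n+"0.npz"); P=d["W"][sel(d["W"],t,.075,.087,.102)]
        rho=np.hypot(P[:,0]-t[0],P[:,1]-t[1]); az=np.degrees(np.arctan2(P[:,1]-t[1],P[:,0]-t[0]))
        E=[]
        for a in range(-180,180,10):
            k=(az>=a)&(az<a+10)
            if k.sum()>3: E.append((a+5,np.percentile(rho[k],95)))
        E=np.array(E); R=.050 if z0 is None else .058
        k=E[:,1]>R-.006; A=np.radians(E[k,0]); 
        r=least_squares(lambda p:(p[0]*np.cos(A)+p[1]*np.sin(A)+p[2]-E[k,1]),[0,0,R],loss="soft_l1",f_scale=.001).x
        print(n,nm,len(P),k.sum(),"centre-TCP mm",(r*1000).round(1),E[k,0].astype(int).tolist())
E
```

```text
time: 18.65
ee_pos: [0.6029, 0.1172, 0.1566]
tool_rot: [[-0.984, 0.176, -0.001], [0.176, 0.984, 0.0], [0.001, 0.0, -1.0]]
wrist_force: [0.1, 0.1, -1.8]
opening: 0.0158
finger_force: 30.0
18.65 [0.60288919 0.11724465 0.1565876 ] [[-0.984, 0.176, -0.001], [0.176, 0.984, 0.0], [0.001, 0.0, -1.0]]
top flange 141 6 centre-TCP mm [ 5.8 -2.4 55.8] [125, 135, 145, 155, 165, 175]
top collar 751 36 centre-TCP mm [ 1.4  2.1 57.5] [-175, -165, -155, -145, -135, -125, -115, -105, -95, -85, -75, -65, -55, -45, -35, -25, -15, -5, 5, 15, 25, 35, 45, 55, 65, 75, 85, 95, 105, 115, 125, 135, 145, 155, 165, 175]
side flange 318 22 centre-TCP mm [ 0.5 -3.2 47.2] [-175, -165, -155, -145, -135, -125, -115, -105, -95, -85, -75, -65, -55, -45, -35, -25, -15, -5, 5, 155, 165, 175]
side collar 351 34 centre-TCP mm [ 3.1 -2.4 57.1] [-175, -165, -155, -145, -135, -125, -115, -105, -95, -85, -75, -65, -55, -45, -35, -25, -15, -5, 5, 15, 25, 35, 45, 55, 65, 75, 85, 95, 115, 125, 145, 155, 165, 175]
```

```bash
cat > cmp.py <<'E'
from fit import *
import sys
def edge(P,t,R,azs,pc):
    rho=np.hypot(P[:,0]-t[0],P[:,1]-t[1]); az=np.degrees(np.arctan2(P[:,1]-t[1],P[:,0]-t[0])); E=[]
    for a in azs:
        k=(abs(az-a)<=5)&(rho>R-.007)&(rho<R+.006)
        if k.sum()>3: E.append((a,np.percentile(rho[k],pc)))
    E=np.array(E);A=np.radians(E[:,0])
    M=np.c_[np.cos(A),np.sin(A)]
    g=least_squares(lambda p:M@p-(E[:,1]-R),[0,0],loss="soft_l1",f_scale=.001).x
    h=least_squares(lambda p:M@p[:2]+p[2]-(E[:,1]-R),[0,0,0],loss="soft_l1",f_scale=.001).x
    return (g*1000).round(1),(h*1000).round(1),len(E)
if __name__=="__main__":
    t=np.array([.6029,.1172]); zf=.1566-.0323+.028
    d=np.load("side2.npz")["W"]; d0=np.load("side0.npz")["W"]
    for azs in (list(range(-175,10,10)),list(range(-165,-10,10))):
        for pc in (85,95):
            print("flange",edge(d[sel(d,t,.06,zf-.010,zf+.004)],t,.050,azs,pc),"collar",edge(d0[sel(d0,t,.07,.089,.1)],t,.058,azs,pc),"collarnow",edge(d[sel(d,t,.07,.089,.1)],t,.058,azs,pc))
    for n in ("top0","side0"):
        l=np.load(n+".npz")["W"]
        print(n,"lid on table rel TCP at grasp(0.4202,.3584)",edge(l[sel(l,(.4202,.3584),.06,.02,.034)],(.4202,.3584),.05,range(-175,180,10),95))
        print(n,"mill all az",edge(l[sel(l,t,.07,.089,.1)],t,.058,range(-175,180,10),95))
E
python3 cmp.py
```

```text
flange (array([0.6, 0.4]), array([ 0.5, -1.5, -1.5]), 16) collar (array([ 2.2, -0.3]), array([ 2.4, -1.2, -0.8]), 15) collarnow (array([ 2.4, -0.3]), array([ 2.6, -1.4, -0.9]), 16)
flange (array([ 0.7, -0.6]), array([ 0.5, -2.8, -1.7]), 16) collar (array([ 2.9, -1.3]), array([ 3. , -1.6, -0.3]), 15) collarnow (array([ 2.7, -1.1]), array([ 2.9, -1.8, -0.6]), 16)
flange (array([0.6, 0.4]), array([ 0.5, -1.5, -1.5]), 16) collar (array([ 2.2, -0.2]), array([ 2.3, -0.7, -0.4]), 13) collarnow (array([ 2.4, -0.3]), array([ 2.5, -1.3, -0.8]), 14)
flange (array([ 0.7, -0.6]), array([ 0.5, -2.8, -1.7]), 16) collar (array([ 2.9, -1.3]), array([ 2.9, -1.3, -0. ]), 13) collarnow (array([ 2.7, -1.1]), array([ 2.8, -2. , -0.8]), 14)
top0 lid on table rel TCP at grasp(0.4202,.3584) (array([0.1, 0.4]), array([ 0.4,  0.3, -1.3]), 36)
top0 mill all az (array([1.6, 2.2]), array([ 1.5,  2.2, -0.3]), 36)
side0 lid on table rel TCP at grasp(0.4202,.3584) (array([ 0.6, -1.7]), array([ 0.9, -4.6, -2.5]), 7)
side0 mill all az (array([ 2.4, -1.5]), array([ 3. , -2. , -0.6]), 20)
```

```bash
python3 -m inch '[0.034,0.01,-0.1,0,0,0,0, 0.034,0.01,-0.3,0,0,0,0, 0.034,0.01,-0.45,0,0,0,0, 0.034,0.01,-0.53,0,0,0,0, 0.034,0.01,-0.57,0,0,0,0, 0.034,0.01,-0.61,0,0,0,0, 0.034,0.01,-0.64,0,0,0,0, 0.034,0.01,-0.66,0,0,0,0, 0.034,0.01,-0.66,0,0,0,0]'; python3 -c "
from h import *
s=ctrl.read_state();print(s['ee_pos'],s['wrist_force'],s['moment'])"
```

```text
time: 19.65
ee_pos: [0.6057, 0.1165, 0.1241]
tool_rot: [[-0.984, 0.178, 0.0], [0.178, 0.984, 0.0], [-0.0, 0.0, -1.0]]
wrist_force: [-0.2, 0.7, -2.4]
opening: 0.016
finger_force: 30.0
[0.60566862 0.11650114 0.12414966] [-0.18186518  0.74931413 -2.37938406] [ 0.15053558 -0.18224581  0.03279415]
```

```bash
python3 -m inch '[0,0,-0.04,0,0,0,0, 0,0,-0.08,0,0,0,0, 0,0,-0.12,0,0,0,0, 0,0,-0.12,0,0,0,0]'; python3 -m inch '[0,0,-0.04,0,0,0,0, 0,0,-0.08,0,0,0,0, 0,0,-0.1,0,0,0,0, 0,0,-0.1,0,0,0,0]'; python3 -c "
from h import *
s=ctrl.read_state();print(s['ee_pos'],s['wrist_force'],s['moment'])"
```

```text
time: 20.05
ee_pos: [0.6054, 0.1165, 0.1176]
tool_rot: [[-0.984, 0.178, -0.0], [0.178, 0.984, 0.0], [0.0, 0.0, -1.0]]
wrist_force: [1.0, 1.3, -1.1]
opening: 0.0157
finger_force: 30.0
time: 20.45
ee_pos: [0.6055, 0.1165, 0.1128]
tool_rot: [[-0.984, 0.178, -0.0], [0.178, 0.984, 0.0], [0.0, 0.0, -1.0]]
wrist_force: [-0.6, 1.7, -2.4]
opening: 0.0159
finger_force: 30.0
[0.60545111 0.11651895 0.11278153] [-0.64550633  1.67308856 -2.43703193] [ 0.33594177 -0.16891902 -0.00558093]
```

```bash
python3 -m inch '[0,0.005,-0.01,0,0,0,0, 0,0.01,-0.02,0,0,0,0, 0,0.01,-0.02,0,0,0,0]'; python3 -m inch '[0,0.0,-0.01,0,0,0,0, 0,0.0,-0.02,0,0,0,0, 0,0.0,-0.02,0,0,0,0]'
```

```text
time: 20.75
ee_pos: [0.6056, 0.1167, 0.1123]
tool_rot: [[-0.984, 0.178, 0.0], [0.178, 0.984, -0.0], [-0.0, -0.0, -1.0]]
wrist_force: [-1.9, -0.3, 0.8]
opening: 0.0157
finger_force: 30.0
time: 21.05
ee_pos: [0.6056, 0.1167, 0.1123]
tool_rot: [[-0.984, 0.178, 0.0], [0.178, 0.984, -0.0], [-0.0, -0.0, -1.0]]
wrist_force: [-5.1, -1.1, 7.4]
opening: 0.0158
finger_force: 30.0
```

```bash
python3 -m inch '[-0.004,0,0,0,0,-2,0, -0.008,0,0,0,0,-5,0, -0.008,0,0,0,0,-8,0, -0.008,0,0,0,0,-11,0, -0.008,0,0,0,0,-14,0, -0.008,0,0,0,0,-17,0, -0.008,0,0,0,0,-20,0, -0.008,0,0,0,0,-20,0]';  python3 -c "
from h import *
s=ctrl.read_state();print(s['ee_pos'],s['wrist_force'],s['moment'])"
```

```text
time: 21.85
ee_pos: [0.6064, 0.1171, 0.1123]
tool_rot: [[-0.864, 0.504, 0.003], [0.504, 0.864, 0.0], [-0.002, 0.002, -1.0]]
wrist_force: [0.8, 1.8, 4.5]
opening: 0.0157
finger_force: 30.0
[0.60644821 0.11714813 0.11226629] [0.82776098 1.83081264 4.4549474 ] [ 0.20026164 -0.21105661 -0.01104478]
```

```bash
python3 -m inch '[0,0,0,0,0,-3,0, 0,0,0,0,0,-6,0, 0,0,0,0,0,-9,0, 0,0,0,0,0,-12,0, 0,0,0,0,0,-14,0, 0,0,0,0,0,-15.5,0, 0,0,0,0,0,-15.5,0, 0,0,0,0,0,-15.5,0, 0,0,0,0,0,-15.5,0]'
python3 - <<'E'
from polar import *
s=ctrl.read_state();t=s["ee_pos"];print(s["time"],t,s["wrist_force"],s["moment"],s["finger_force"],np.degrees(np.arctan2(s["tool_rot"][1][1],s["tool_rot"][0][1])))
im,W=cloud("side"); im2,W2=cloud("top")
for n,w in (("side",W),("top",W2)):
    P=w[sel(w,(.6055,.1165),.045,.123,.14)]; 
    if len(P)>20: print(n,"bar",len(P),pca(P),rect(P))
    P=w[sel(w,(.6055,.1165),.05,.1,.114)]
    if len(P)>20: print("flange z by y",np.percentile(P[:,2],[10,50,90]))
    P=w[sel(w,(.51,-.224),.1,.042,.075)]; print("scoop",len(P),rect(P))
a=cv2.resize(np.clip(im[140:240,270:370]*1.6,0,255).astype(np.uint8),(400,400),interpolation=cv2.INTER_CUBIC); b=cv2.resize(im[110:330,190:430],(436,400))
cv2.imwrite("pics/final.png",np.hstack([a,b])[...,::-1][:,:800])
E
```

```text
time: 22.75
ee_pos: [0.6061, 0.1169, 0.1122]
tool_rot: [[-0.699, 0.715, 0.002], [0.715, 0.699, -0.0], [-0.002, 0.002, -1.0]]
wrist_force: [-0.4, 0.1, 5.6]
opening: 0.0158
finger_force: 30.0
22.75 [0.60613539 0.11689065 0.11224534] [-0.35632916  0.14268859  5.58761639] [-0.05698751 -0.03066856  0.12551249] 30.007455004379153 44.361075263714376
side bar 113 (array([0.61040897, 0.10575582]), np.float64(-34.988220724143304), array([0.01571289, 0.00897135])) (array([606.2, 110.7]), array([34.2, 59.5]), 73.9)
flange z by y [0.10217174 0.10489054 0.10778382]
scoop 369 (array([ 509.9, -233.4]), array([173.7,  62.8]), 74.9)
flange z by y [0.10190086 0.10395241 0.10633002]
scoop 326 (array([ 510.9, -230.8]), array([171.9,  61.6]), 75.4)
```

View pics/final.png

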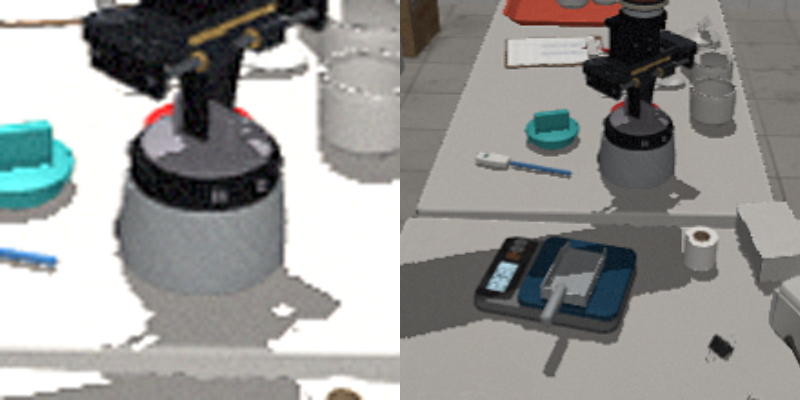

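The lid is seated, with its TCP at 0.1122 m against the expected 0.1123 m. It is turned 35.4° from mid-slot and gripped at 30 N, and the scoop is on the plate with the bystanders in place. Handing in.

```bash
python3 -c "
from h import *
print(workorder.finish_job())"
```

```text
the job is handed in; nothing more can be done
None
```

The job is handed in with no verdict shown: the lumps are in the bowl, the empty scoop is back on the plate, and the lid is fully down and held about 35° clockwise from mid-slot (pulse position; the ring angle was not read directly).

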